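Hold a heat sink flush on a sloped bonding stand

TASK

Swing the steel hasp right round off its catch so that the heat sink in the black carrier tray is free, and lift the heat sink out (its tall middle rib is the grip). Tilt it to the slope of the bonding stand's spring-loaded platen, lay its flat underside flush, centred and square on the platen (long side up the slope), press the platen in to about half of its travel, and finish while still gripping and holding it pressed there: do not let go. Leave the hasp open and do not disturb the jar, the breadboard or the screwdriver.

Things in the scene. Friction and masses are not known exactly. Their poses are not given: they have to be found in the camera images.
- carrier: Black plastic carrier tray fixed to the bench, 110 (x) x 86 (y) mm, walls 14 mm high, floor 6 mm above the bench. Origin: centre of its underside, z up. The heat sink lies in it with 3.5 mm (x) and 5 mm (y) of play each side. A steel swing hasp crosses its +x end, with a pivot post at -y and the steel catch at +y (catch at x = +33, y = +51 mm; 23 mm high, with a thin lip up to 36 mm at x = +23). Tray and stand may change sides of the bench.
- hasp (a joint): Angle of the hasp (rad) about its vertical pivot. 0: closed, lying along the tray's +y over the catch and over the heat sink. It grows as the hasp swings towards the tray's +x, clockwise from above; 1.57 points along the tray's +x, stop at 1.9. Above about 1.0 it is clear of the heat sink. Light friction (0.05 N m), stays where left. The hasp's flat arm is 14 mm wide, from 24 to 28 mm above the bench.
- hasp_pivot (a point): Point on the hasp's vertical pivot axis, 28 mm above the bench (the arm's upper face), at x = +35, y = -52 mm in the tray's frame.
- hasp_knob (a point): Centre of the top of the upright round black knob near the hasp's free end: knob 12 mm in diameter, standing 34 mm above the arm, top 62 mm above the bench, 124 mm from the pivot axis. It does not turn on the arm; it can be pinched or pushed.
- sink: Loose bare aluminium heat sink, about 0.17 kg (0.14 to 0.22). Base plate 80 (x) x 64 (y) x 6 mm (z). Six thin low fins along x, at 16, 23 and 30 mm either side of the middle, tops at z = 16 mm. One tall middle rib to grip: 12 mm thick (y), 40 mm long (x), from the base up to z = 62 mm. Origin: centre of the flat underside; z up through the rib. Starts lying flat in the tray, long side along the tray's x (within 0.03 rad).
- stand: Bonding stand fixed to the bench: grey base 150 (x) x 130 (y) x 20 mm. Origin: centre of its underside, z up. Its tilting table slopes up from the low end at -x (towards the robot, turned by the stand's yaw) to the high end at +x.
- stage_tilt (a joint): Slope of the tilting table (rad): 0 is level, 0.22 to 0.48 at the start. Clamped: it does not yield to ordinary pushes. Hinge along the stand's y at x = -55 mm, 34 mm above the bench.
- platen_face (a point): Centre of the upper face of the platen, a flat dark steel plate 90 (x) x 74 (y) x 8 mm carried on springs above the tilting table (which is 112 x 104 mm). Its z axis is the face's outward normal, x points up the slope, y is level. With the platen unpressed this point is 28 mm from the hinge axis along z and 58 mm along x. The face has no ledge: a heat sink left on it is not held.
- platen (a joint): How far the platen is pressed in along its normal (m): 0 unpressed, 0.010 the stop. Spring 1 N per mm with about 2 N of preload: about 7 N at half travel.
- jar: Clear jar with a grey cap, 52 mm in diameter, 62 mm high, a bystander. Origin: centre of the underside.
- breadboard: White breadboard 55 x 84 x 9 mm lying on the bench, a bystander. Origin: centre of the underside.
- screwdriver: Screwdriver 160 mm long lying on the bench, a bystander. Its x axis points from the handle to the tip.
Mind the look-alikes: they are no part of the job. Leave any red look-alike of the stand alone. Leave any red look-alike of the carrier alone.

How it is judged:
On the way, in this order (a step that is already met when the one before it is completed fails the run):
1. the hasp is swung off its catch, clear of the heat sink (value of joint hasp above 0.95 rad), for 0.2 s.
2. the heat sink is lifted out of the tray by the gripper (height (world z) of sink above 0.035 m and contact force between the fingers and sink above 2 N and contact force between sink and carrier below 0.1 N), for 0.2 s.
At the end, for the whole second after the job is handed in: Hasp open over 0.95 rad; heat sink flush on the platen (parallel within 0.05 rad, gap under 3 mm), centred within 9 mm each way, square within 0.12 rad; platen pressed in 2 to 8.5 mm with over 3 N between them; fingers still gripping it, at rest (value of joint hasp above 0.95 rad and angle between the z axis of sink and the z axis of platen_face, either way round below 0.05 rad and angle between the x axis of sink and the x axis of platen_face, either way round below 0.12 rad and x of sink in the frame of platen_face between -0.009 and 0.009 m and y of sink in the frame of platen_face between -0.009 and 0.009 m and z of sink in the frame of platen_face between -0.003 and 0.003 m and value of joint platen between 0.002 and 0.0085 m and contact force between sink and stand above 3 N and contact force between the fingers and sink above 3 N and linear speed of sink below 0.02 m/s); the arm keeps its last pose, push and grip.
It fails at once if a bystander is moved by more than 30 mm (distance of any of jar, breadboard, screwdriver from where it was at the start of the episode above 0.03 m).
It also fails if it takes over 51 s, if anything falls off the work surface, if the arm or the gripper's body presses on something with over 40 N, if the wrist force passes 120 N, or if a joint passes its speed limit or range.

ROBOT

A 6-joint arm with a two-finger parallel gripper is mounted at the origin on the work surface. World frame = base frame: x ahead of the robot, y to its left, z up, the work surface at z = 0. Lengths are in m, angles in rad, forces in N, time in s.
With the tool pointing down it reaches from about 0.425 to 0.95 m from the base axis. Payload 14.7 kg.
Tool frame: the origin (TCP) lies at the very end of the fingers, on their centre line; the grasp point (between the pads) lies 19 mm behind it; x points along the fingers, y is the direction in which the jaws open and shut, and the axes are right-handed (so a half turn about x gives the same grasp; the last joint's range is limited). The gripper opens to 85 mm and grips with 20 to 120 N. Pads are 22 mm wide; open, the fingers measure 114 mm over their backs; the gripper's body (76 mm by 85 mm) begins 54 mm behind the grasp point. The pads swing forward as they close: fully open they stand 13 mm farther back than shut.
Start: joints at [-1.225, 0.48, 1.596, -0, 1.065, -0.047], TCP at [0.249, -0.6, 0.231] pointing down, gripper open.
Joint ranges: [-2.75, 2.75], [-0.82, 2.05], [0.23, 2.67], [-1.56, 4.7], [0.09, 2.69], [-2.92, 2.92]. Speed limits (rad/s): [1.89, 1.89, 2.39, 3.01, 3.01, 3.01].

INTERFACE

Orientations are given as a unit quaternion [x, y, z, w].
In Python, from cell import manip gives the robot as it stands. The module is installed in compiled form; this text tells all that it offers.
- The arm moves only by the shell command python3 -m creep 'ROWS' [FORCE]. ROWS is JSON, one flat list of numbers, 7 for each row, row after row: the turn, a rotation vector about the tool's x, y, z in rad, then the shift along the tool's x, y, z in mm, then the opening, from 0 (shut) to 1 (fully open). A call has exactly 5 rows; each row is the pose to reach, as a shift and turn from the pose commanded when the call began, along the tool's axes at that moment; what a row does not reach only later rows make up. A row lasts 1/8 s, in which the tool goes at most 62.5 mm and 10.7 degrees, less where a joint would pass 70% of its speed; a pose out of reach is approached as far as the arm can. A call with a gripper value outside its range is refused whole. The fingers move at their own pace and stop on an object; FORCE is the grip in N (left out, the last holds). Time passes only in rows, so rows that repeat a pose let the fingers close, or fill a call up. It gives the time, the measured TCP pose, the force and the opening at its end, in the units of the state.
- manip.read_state(): the state, without advancing time (a new reading comes with each control period).
- manip.capture(name): name is "scene" or "top"; returns a dict with "frame" (400x640x3 uint8, red, green, blue), "mtx" (3x3 intrinsics, pixels), "dist_coeffs" ([k1, k2, p1, p2, k3] as OpenCV has them; the pictures are not rectified), "rvec" (rotation vector, rad) and "tvec" (3), from world to camera coordinates, as OpenCV has them. Camera axes: x right, y down, z forward; pixel columns grow to the right and rows downward; lengths in m; the calibration is good to about 2 mm. A picture is of the moment at which its call begins. There is no depth.
- manip.sign_off(): hands the job in, once; it reports no verdict.
The state is a dict: "time": time; "q": joint angles; "joint_velocities": joint speeds; "joint_efforts": joint torques, N m; "tcp_pos": TCP position; "tcp_rot": TCP orientation; "contact_force": force on the tool from outside, world axes, zero at the start; "ft_torque": the same for the moment, N m; "grip_width": opening from 0.0 (shut) to 1.0 (fully open).
Only numpy, scipy, OpenCV 4.12 (cv2) and the standard library are available. Lean on these libraries where they do the work, as an engineer would, in place of code of your own. Each camera call takes 0.05 s, during which the arm holds its last target.

## Working session

There is one attempt and no reset: what is moved stays moved. The work goes in short steps, Python scripts to look and compute and a shell command to move; the robot and the scene stay as the last step left them, time stands still between calls to the robot, and variables do not carry over. Pictures are saved under pics/ and viewed, and the job is handed in when it is done.

```bash
mkdir -p pics; ls; python3 - <<'E'
from cell import manip
import cv2,json,numpy as np,pickle
s=manip.read_state()
print(s)
d={}
for n in("scene","top"):
    c=manip.capture(n);d[n]=c
    cv2.imwrite(f"pics/{n}0.png",c["frame"][:,:,::-1])
    print(n,np.round(c["mtx"],1).tolist(),c["dist_coeffs"],c["rvec"],c["tvec"])
pickle.dump(d,open("cams0.pkl","wb"))
E
```

```text
pics
{'time': 0.0, 'q': array([-1.22456285e+00,  4.80849346e-01,  1.59688159e+00,  7.65908973e-06,
        1.06510088e+00, -4.65873530e-02]), 'joint_velocities': array([ 4.04920969e-04, -1.82464391e-04, -2.21311169e-04,  8.17826806e-05,
       -2.21766507e-04, -1.47483454e-04]), 'joint_efforts': array([ 2.54786326e-03, -9.50649047e+01, -4.30195570e+01, -1.45189406e-04,
        1.23656340e-02,  2.41012066e-05]), 'tcp_pos': array([ 0.24870381, -0.60008343,  0.23065816]), 'tcp_rot': array([-0.6934486 , -0.13842414,  0.6935747 , -0.13755704]), 'contact_force': array([-0.2600823 ,  0.75718809, -0.38910969]), 'ft_torque': array([ 0.01264979, -0.04425503, -0.00357554]), 'grip_width': 0.9979859932624323}
scene [[431.0, 0.0, 313.2], [0.0, 431.0, 196.7], [0.0, 0.0, 1.0]] [0.00472242 0.         0.         0.         0.        ] [ 2.00913806  1.18072296 -0.5371213 ] [-0.30097126 -0.24701768  1.41616467]
top [[505.3, 0.0, 314.5], [0.0, 505.3, 199.3], [0.0, 0.0, 1.0]] [-0.16286288  0.          0.          0.          0.        ] [ 2.17788434 -2.17517342  0.10759482] [0.03483205 0.57067307 1.48597153]
```

View pics/scene0.png

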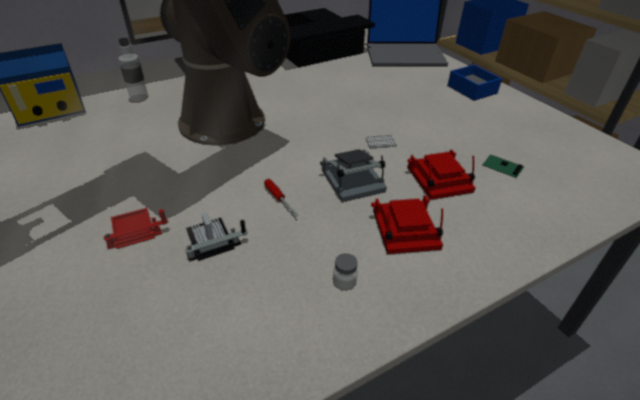

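View pics/top0.png

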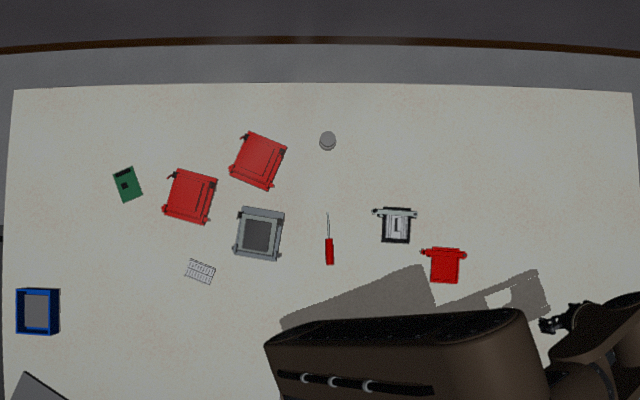

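The real carrier is the black tray with aluminium sink, top (396,224) and scene (213,236). The red one at top (443,264) is a look-alike. The real stand is grey, top (259,233) and scene (353,174); the red ones at top (190,196) and (258,160) are look-alikes. I'll confirm with enlarged crops.

```bash
cat > h.py <<'E'
import cv2,numpy as np,pickle
def proj(c,P):
    p,_=cv2.projectPoints(np.asarray(P,float).reshape(-1,1,3),c["rvec"],c["tvec"],c["mtx"],c["dist_coeffs"]);return p.reshape(-1,2)
def ray(c,uv):
    n=cv2.undistortPoints(np.asarray(uv,float).reshape(-1,1,2),c["mtx"],c["dist_coeffs"]).reshape(-1,2)
    R=cv2.Rodrigues(np.asarray(c["rvec"],float))[0]
    d=np.c_[n,np.ones(len(n))]@R
    return -R.T@np.asarray(c["tvec"]).ravel(),d
def onz(c,uv,z):
    o,d=ray(c,uv);z=np.broadcast_to(z,len(d));return o+d*((z-o[2])/d[:,2])[:,None]
def crop(c,x0,y0,w,h,k,name,pts=None):
    im=cv2.resize(np.ascontiguousarray(c["frame"][y0:y0+h,x0:x0+w,::-1]),None,fx=k,fy=k,interpolation=cv2.INTER_CUBIC)
    if pts is not None:
        for p in pts: cv2.circle(im,tuple(int(round(v)) for v in ((p[0]-x0+.5)*k,(p[1]-y0+.5)*k)),2,(0,255,0),-1)
    cv2.imwrite(name,im); return im
E
python3 - <<'E'
from h import *
d=pickle.load(open("cams0.pkl","rb"))
a=crop(d["top"],366,200,60,50,6,"pics/a.png");b=crop(d["top"],225,198,66,70,6,"pics/b.png")
a2=crop(d["scene"],180,205,70,60,6,"pics/a2.png");b2=crop(d["scene"],312,140,80,65,6,"pics/b2.png")
W=np.zeros((800,800,3),np.uint8)
W[:300,:360]=a;W[:420,390:786]=b
W=np.zeros((600,800,3),np.uint8)
def put(i,x,y,w,h):
    W[y:y+h,x:x+w]=cv2.resize(i,(w,h))
put(a,0,0,360,300);put(b,400,0,283,300);put(a2,0,300,350,300);put(b2,400,300,369,300)
cv2.imwrite("pics/ab.png",W)
E
```

```text
(no output)
```

View pics/ab.png

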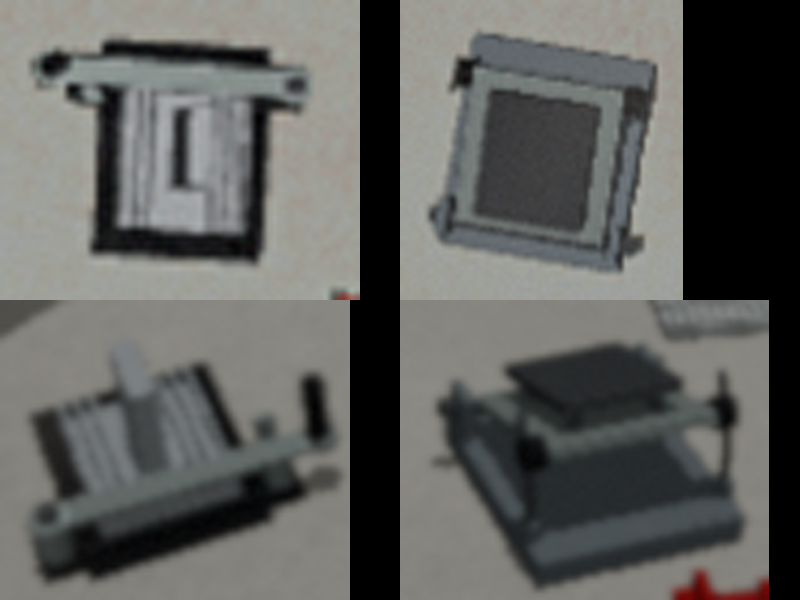

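View pics/a.png

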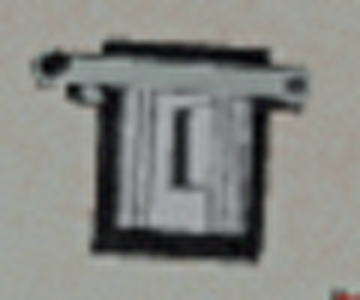

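View pics/b.png

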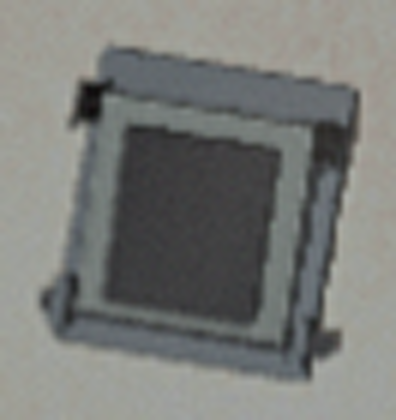

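View pics/b2.png

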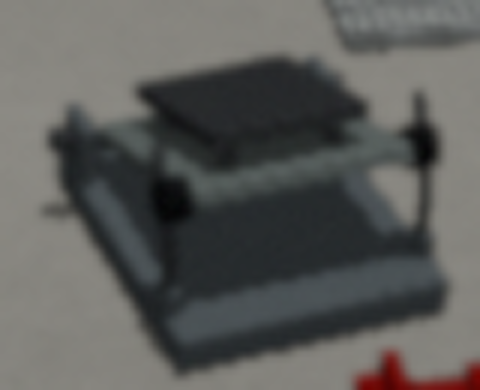

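View pics/a2.png

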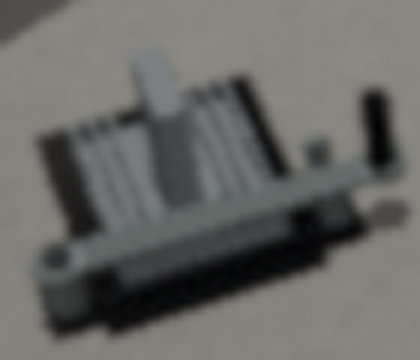

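```bash
python3 - <<'E'
from h import *
d=pickle.load(open("cams0.pkl","rb"));t=d["top"];s=d["scene"]
for n in d: print(n,np.round(ray(d[n],[[320,200]])[0],3))
T=lambda p,x0,y0,k=6:(np.array(p,float)/k-.5+[x0,y0])
# tray corners
c=T([(105,40),(270,50),(258,262),(92,250)],366,200)
for z in(0,.014): print("tray",z,np.round(onz(t,c,z)[:,:2],4).tolist())
# knob top/pivot
print("pivot top",onz(t,T([(295,85)],366,200),.028),"scene",onz(s,T([(58,258)],180,205),.028))
print("knob top",onz(t,T([(54,62)],366,200),.062),"scene",onz(s,T([(376,94)],180,205),.062))
ct=T([(127,124),(281,150),(262,326),(103,300)],225,198)
cs=T([(290,57),(367,105),(235,145),(138,93)],312,140)
R=[]
def P(c): 
    return np.c_[cv2.Rodrigues(np.asarray(c["rvec"],float))[0],np.asarray(c["tvec"]).reshape(3)]
un=lambda c,p:cv2.undistortPoints(p.reshape(-1,1,2),c["mtx"],c["dist_coeffs"]).reshape(-1,2)
for perm in range(4):
    X=cv2.triangulatePoints(P(t),P(s),un(t,ct).T,un(s,np.roll(cs,perm,0)).T);X=(X[:3]/X[3]).T
    print(perm,np.round(X,4).tolist(),np.round(np.abs(proj(t,X)-ct).max(),1))
E
```

```text
scene [ 1.227 -0.353  0.726]
top [0.43  0.044 1.532]
tray 0 [[0.5523, -0.1738], [0.5473, -0.2586], [0.4393, -0.251], [0.4457, -0.1662]]
tray 0.014 [[0.5512, -0.1718], [0.5462, -0.2559], [0.4392, -0.2483], [0.4455, -0.1642]]
pivot top [[ 0.52754232 -0.26553093  0.028     ]] scene [[ 0.52752603 -0.26461101  0.028     ]]
knob top [[ 0.5365952  -0.13982421  0.062     ]] scene [[ 0.53714453 -0.14040856  0.062     ]]
0 [[0.5003, 0.2159, 0.1186], [0.5172, 0.1846, 0.1139], [0.4278, 0.1937, 0.0335], [0.4107, 0.2202, 0.0471]] 9.9
1 [[0.4878, 0.1878, 0.108], [0.5059, 0.1704, 0.1348], [0.4487, 0.2142, 0.0649], [0.42, 0.2443, 0.012]] 15.2
2 [[0.4967, 0.21, 0.0747], [0.4899, 0.145, 0.117], [0.4364, 0.1989, 0.0861], [0.4376, 0.2671, 0.0368]] 10.8
3 [[0.5099, 0.2326, 0.093], [0.5011, 0.1642, 0.0897], [0.4157, 0.173, 0.0616], [0.4273, 0.249, 0.0636]] 1.7
```

Confirmed: black tray with the sink and hasp closed (knob at top (374,210), pivot at (415,214)), and the grey stand with dark platen at top (257,235). Next I'll refine the platen edges.

```bash
cat >> h.py <<'E'
def refine(c,corn,r=2.5,inset=.12):
    """subpixel quad: strongest gradient along edge normals, line fits, intersections"""
    g=cv2.GaussianBlur(c["frame"],(0,0),.6).astype(np.float32)
    L=[];n=len(corn);tt=np.arange(-r,r+.01,.1)
    for i in range(n):
        a,b=np.array(corn[i]),np.array(corn[(i+1)%n]);v=(b-a);nn=np.array([-v[1],v[0]])/np.hypot(*v)
        pts=[]
        for f in np.linspace(inset,1-inset,30):
            q=a+f*v+tt[:,None]*nn
            m=cv2.remap(g,q[:,0].astype(np.float32).reshape(1,-1),q[:,1].astype(np.float32).reshape(1,-1),cv2.INTER_CUBIC)[0].sum(1)
            dg=np.abs(np.gradient(m));k=dg.argmax()
            w=dg*(abs(tt-tt[k])<.8);pts.append(a+f*v+nn*(w@tt/w.sum()))
        pts=np.array(pts,np.float32);l=cv2.fitLine(pts,cv2.DIST_HUBER,0,.01,.01).ravel();L.append(l)
    out=[]
    for i in range(n):
        p,q=L[i-1],L[i];A=np.array([[p[0],-q[0]],[p[1],-q[1]]]);k=np.linalg.solve(A,[q[2]-p[2],q[3]-p[3]])
        out.append([p[2]+k[0]*p[0],p[3]+k[0]*p[1]])
    return np.array(out)
E
python3 - <<'E'
from h import *
from scipy.optimize import least_squares
d=pickle.load(open("cams0.pkl","rb"));t=d["top"];s=d["scene"]
T=lambda p,x0,y0,k=6:(np.array(p,float)/k-.5+[x0,y0])
ct=refine(t,T([(127,124),(281,150),(262,326),(103,300)],225,198))
cs0=T([(138,93),(290,57),(367,105),(235,145)],312,140); cs0=np.roll(np.array(T([(290,57),(367,105),(235,145),(138,93)],312,140)),3,0)
cs=refine(s,cs0,1.8)
print(np.round(ct,1).tolist(),np.round(cs0,1).tolist(),np.round(cs,1).tolist())
crop(t,225,198,66,70,6,"pics/rb.png",ct);crop(s,312,140,80,65,6,"pics/rb2.png",cs)
un=lambda c,p:cv2.undistortPoints(p.reshape(-1,1,2),c["mtx"],c["dist_coeffs"]).reshape(-1,2)
P=lambda c:np.c_[cv2.Rodrigues(np.asarray(c["rvec"],float))[0],np.asarray(c["tvec"]).reshape(3)]
E
cat > pl.py <<'E'
import numpy as np
from scipy.spatial.transform import Rotation as Ro
def platen(p):  # x,y of stand, yaw, tilt -> centre, R
    x,y,w,th=p;Rz=Ro.from_euler('z',w).as_matrix();Rt=Ro.from_euler('y',-th).as_matrix()
    R=Rz@Rt
    c=np.array([x,y,0])+Rz@np.array([-.055,0,.034])+R@np.array([.058,0,.028]);return c,R
Q=np.array([[.045,.037,0],[.045,-.037,0],[-.045,-.037,0],[-.045,.037,0]])
E
python3 - <<'E'
from h import *;from pl import *
from scipy.optimize import least_squares
d=pickle.load(open("cams0.pkl","rb"));t=d["top"];s=d["scene"]
T=lambda p,x0,y0,k=6:(np.array(p,float)/k-.5+[x0,y0])
ct0=T([(127,124),(281,150),(262,326),(103,300)],225,198);cs0=np.roll(T([(290,57),(367,105),(235,145),(138,93)],312,140),3,0)
for nm,ct,cs in(("raw",ct0,cs0),("ref",refine(t,ct0),refine(s,cs0,1.8)),("mix",refine(t,ct0),cs0)):
    def f(p):
        c,R=platen(p[:4]);X=c+Q@R.T
        return np.r_[(proj(t,X)-ct).ravel(),(proj(s,X)-cs).ravel()]
    # free camera-bias version: extra pixel shift for scene
    r=least_squares(f,[.46,.2,-.15,.32]);print(nm,np.round(r.x,4),platen(r.x)[0].round(4));print(r.fun.round(1))
    g=lambda p:f(p)-np.r_[np.tile(p[4:6],4),np.tile(p[6:8],4)]
    g2=lambda p:np.r_[g(p),p[4:]*.7]
    r=least_squares(g2,[.46,.2,-.15,.32,0,0,0,0]);print(" bias",np.round(r.x,4),platen(r.x[:4])[0].round(4));print(r.fun.round(1))
E
```

```text
[[245.39999389648438, 217.60000610351562], [271.6000061035156, 222.1999969482422], [267.29998779296875, 252.10000610351562], [241.39999389648438, 247.60000610351562]] [[372.7, 157.0], [350.7, 163.7], [334.5, 155.0], [359.8, 149.0]] [[373.79998779296875, 157.60000610351562], [353.5, 164.0], [330.5, 154.6999969482422], [360.8999938964844, 148.0]]
raw [ 0.4722  0.2035 -0.1362  0.3078] [0.464  0.2046 0.0783]
[-0.9 -0.5 -1.1 -1.3 -1.4 -0.9 -0.  -0.1  1.3  0.4 -2.9 -0.3 -0.8 -0.8
 -1.5 -0.2]
 bias [ 0.4726  0.2035 -0.1374  0.3203 -0.7829 -0.6003 -0.8731 -0.4125] [0.4639 0.2047 0.0788]
[-0.2  0.1 -0.3 -0.6 -0.6 -0.3  0.8  0.4  2.1  0.4 -2.  -0.3  0.1 -0.4
 -0.6  0.2 -0.5 -0.4 -0.6 -0.3]
ref [ 0.4709  0.205  -0.1126  0.28  ] [0.4639 0.2058 0.0769]
[-1.3  0.2 -1.9 -1.4 -0.6 -1.2  0.2  0.3  0.6  0.2 -4.8  0.2  3.2 -0.4
 -2.7  0.5]
 bias [ 0.4712  0.2053 -0.1125  0.2769 -0.8779 -0.6059 -0.6854  0.2086] [0.4643 0.2061 0.0768]
[-0.5  0.7 -1.1 -1.   0.2 -0.8  1.   0.7  1.4  0.2 -3.9  0.2  4.1 -0.6
 -1.9  0.4 -0.6 -0.4 -0.5  0.1]
mix [ 0.4721  0.2039 -0.1429  0.3044] [0.4641 0.2051 0.0781]
[-0.7 -0.1 -1.4 -0.9 -0.8 -1.1  0.1 -0.3  1.4  0.5 -2.8 -0.3 -0.6 -0.9
 -1.2 -0.2]
 bias [ 0.4724  0.2039 -0.144   0.3159 -0.6676 -0.5123 -0.72   -0.3909] [0.464  0.2052 0.0786]
[-0.1  0.5 -0.7 -0.3 -0.2 -0.6  0.7  0.1  2.1  0.5 -2.1 -0.3  0.2 -0.5
 -0.4  0.1 -0.5 -0.4 -0.5 -0.3]
```

View pics/rb.png

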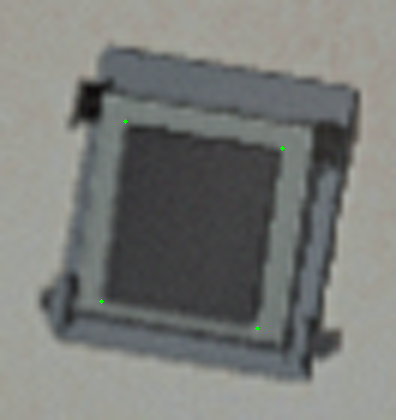

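View pics/rb2.png

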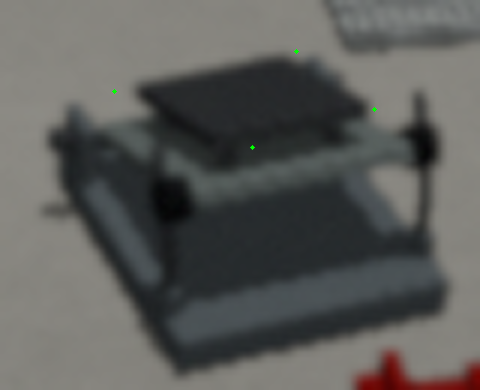

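```bash
python3 - <<'E'
from h import *
d=pickle.load(open("cams0.pkl","rb"));s=d["scene"]
c=dict(s);c["frame"]=np.clip((s["frame"].astype(float)-10)*2.2,0,255).astype(np.uint8)
crop(c,325,143,56,40,14,"pics/c1.png")
E
```

```text
(no output)
```

View pics/c1.png

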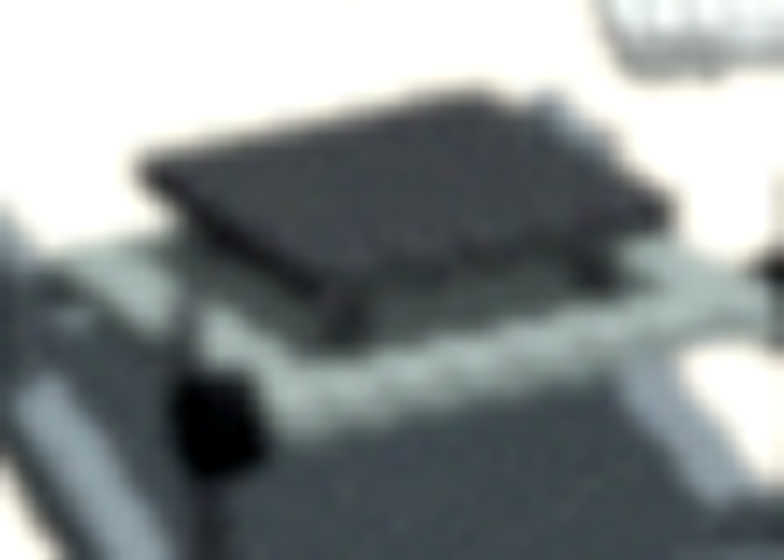

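```bash
python3 - <<'E'
from h import *
d=pickle.load(open("cams0.pkl","rb"));s=d["scene"]
c=dict(s);c["frame"]=np.clip((s["frame"].astype(float)-12)*6,0,255).astype(np.uint8)
crop(c,325,143,56,40,14,"pics/c2.png")
print(s["frame"][160:170,340:360].sum(2)//3)
E
```

```text
[[24 21 22 28 33 39 41 41 41 41 42 40 40 40 42 42 41 38 35 37]
 [32 29 25 23 24 31 35 40 40 42 43 40 37 36 37 36 36 36 33 33]
 [40 38 35 30 26 25 27 32 34 36 38 36 35 34 34 34 33 37 37 36]
 [45 42 42 39 35 28 24 25 33 33 33 34 37 36 36 35 37 41 40 42]
 [56 51 46 43 40 37 32 32 34 32 31 34 40 41 41 41 42 44 43 44]
 [75 71 57 47 44 42 40 36 33 29 28 36 41 44 43 43 44 45 44 46]
 [84 85 74 60 53 46 42 39 32 29 30 36 44 45 47 50 54 55 56 59]
 [85 89 85 80 71 57 47 41 35 33 37 45 53 56 59 66 76 80 81 82]
 [75 79 81 85 84 73 61 56 54 54 57 66 77 80 82 84 86 87 91 90]
 [48 52 60 76 87 86 81 79 79 81 81 82 86 88 92 88 83 81 83 83]]
```

View pics/c2.png

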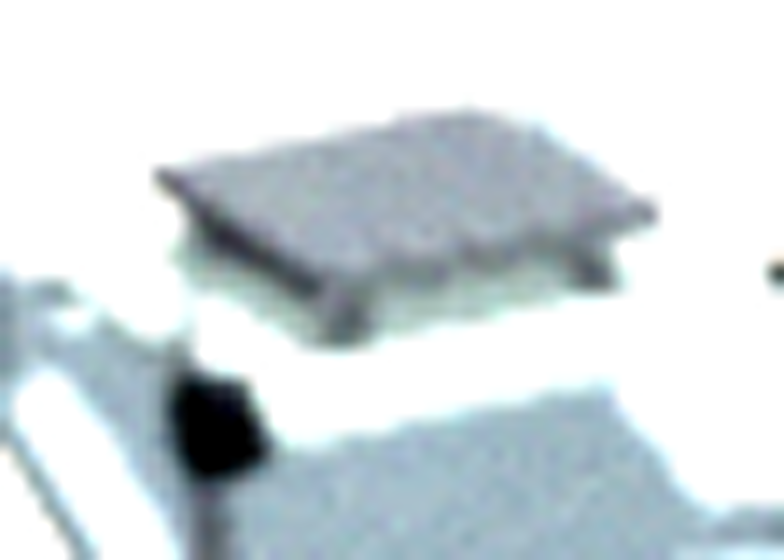

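```bash
python3 - <<'E'
from h import *;from pl import *
from scipy.optimize import least_squares
d=pickle.load(open("cams0.pkl","rb"));t=d["top"];s=d["scene"]
T=lambda p,x0,y0,k=6:(np.array(p,float)/k-.5+[x0,y0])
ct=refine(t,T([(127,124),(281,150),(262,326),(103,300)],225,198))
cs=T([(664,198),(333,268),(143,163),(482,93)],325,143,14)
def f(p):
    c,R=platen(p[:4]);X=c+Q@R.T
    return np.r_[(proj(t,X)-ct).ravel(),(proj(s,X)-cs).ravel()]
r=least_squares(f,[.46,.2,-.15,.32]);print(np.round(r.x,4),platen(r.x)[0].round(4));print(r.fun.round(1))
g=lambda p:np.r_[f(p)-np.r_[np.tile(p[4:6],4),np.tile(p[6:8],4)],p[4:]*.5]
r=least_squares(g,[.46,.2,-.15,.32,0,0,0,0]);print(" bias",np.round(r.x,4),platen(r.x[:4])[0].round(4));print(r.fun.round(1))
J=r.jac;print(np.sqrt(np.diag(np.linalg.inv(J.T@J)))[:4]*.5)
pickle.dump(r.x,open("st.pkl","wb"))
# base: check predicted base corners
x,y,w,_=r.x[:4]
B=np.array([[a*.075,b*.065,z] for z in(0,.02) for a,b in((1,1),(1,-1),(-1,-1),(-1,1))])
Rz=Ro.from_euler('z',w).as_matrix();X=B@Rz.T+[x,y,0]
c,R=platen(r.x[:4]);Y=c+Q@R.T
crop(t,225,198,66,70,6,"pics/d1.png",np.r_[proj(t,X),proj(t,Y)]);crop(s,312,140,80,65,6,"pics/d2.png",np.r_[proj(s,X),proj(s,Y)])
a=cv2.imread("pics/d1.png");b=cv2.imread("pics/d2.png");W=np.zeros((420,396+480-80,3),np.uint8);W[:,:396]=a;W[:390,396:]=b[:,:400];cv2.imwrite("pics/d.png",W)
E
```

```text
[ 0.4727  0.2023 -0.1657  0.3422] [0.4631 0.2039 0.0798]
[-0.1  0.2 -0.8 -0.1 -0.8 -0.7  0.2 -0.5  1.3 -0.2 -1.6  0.3 -1.1 -0.3
 -0.3 -0.3]
 bias [ 0.4721  0.2027 -0.166   0.3464 -0.4809 -0.0034 -0.4219 -0.3345] [0.4623 0.2043 0.08  ]
[ 0.2  0.5 -0.5  0.2 -0.4 -0.4  0.5 -0.3  1.7 -0.2 -1.2  0.3 -0.7 -0.1
  0.1 -0.1 -0.2 -0.  -0.2 -0.2]
[0.00257057 0.00221915 0.00957034 0.01432503]
```

View pics/d.png

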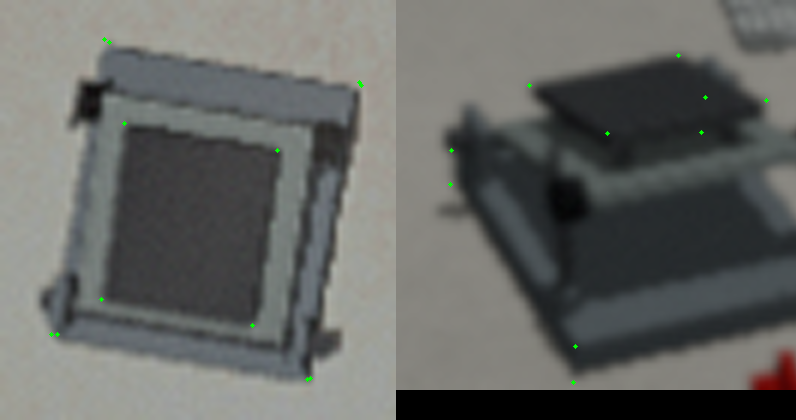

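```bash
cat > go.py <<'E'
import numpy as np
from cell import manip
from scipy.spatial.transform import Rotation as Ro
def down(yaw):  # tool x down, tool y along world dir at angle yaw
    x=np.array([0,0,-1.]);y=np.array([np.cos(yaw),np.sin(yaw),0]);return Ro.from_matrix(np.c_[x,y,np.cross(x,y)])
def rel(pos,rot=None,s=None):
    s=s or manip.read_state();R=Ro.from_quat(s["tcp_rot"])
    sh=R.inv().apply((np.array(pos)-s["tcp_pos"]))*1000
    tv=(R.inv()*(rot if rot is not None else R)).as_rotvec()
    print("turn",tv.round(3),"shift",sh.round(1),"|",round(np.linalg.norm(sh)),"mm",round(np.degrees(np.linalg.norm(tv)),1),"deg")
def show():
    s=manip.read_state();R=Ro.from_quat(s["tcp_rot"]).as_matrix()
    print("t",s["time"],"tcp",s["tcp_pos"].round(4),"x",R[:,0].round(3),"y",R[:,1].round(3),"F",s["contact_force"].round(2),"M",s["ft_torque"].round(2),"w",round(s["grip_width"],3),"q",s["q"].round(3))
E
python3 - <<'E'
from go import *;from h import *
show()
rel([.537,-.140,.10],down(0));rel([.537,-.140,.10],down(np.pi));
d=pickle.load(open("cams0.pkl","rb"));print(onz(d["top"],[[327,140],[327,265],[200,271]],.03))
E
```

```text
t 0.1 tcp [ 0.2487 -0.6001  0.2307] x [-0.     0.001 -1.   ] y [ 0.383 -0.924 -0.001] F [-0.48 -0.17  0.04] M [ 0.03 -0.02 -0.  ] w 1.002 q [-1.225  0.481  1.597 -0.     1.065 -0.047]
turn [-1.178e+00 -1.000e-03  1.000e-03] shift [ 131.1 -314.6 -442.5] | 559 mm 67.5 deg
turn [1.964e+00 1.000e-03 1.000e-03] shift [ 131.1 -314.6 -442.5] | 559 mm 112.5 deg
[[ 0.75057842 -0.00209387  0.03      ]
 [ 0.37506965 -0.00161379  0.03      ]
 [ 0.35528938  0.3763528   0.03      ]]
```

```bash
python3 -m creep '[-0.12,0,0,0,-35,-49,0.5, -0.24,0,0,0,-70,-98,0.5, -0.36,0,0,0,-105,-147,0.5, -0.48,0,0,0,-140,-196,0.5, -0.6,0,0,0,-170,-240,0.5]' 20 && python3 -c "
from go import *
show();rel([.537,-.140,.10],down(0))"
```

```text
time: 0.72
tcp_pos: [0.4061, -0.3496, 0.2312]
tcp_rot: [0.621, 0.338, -0.621, 0.338]
contact_force: [0.3, -0.3, -0.3]
grip_width: 0.506
t 0.725 tcp [ 0.4061 -0.3496  0.2312] x [-0.  0. -1.] y [ 0.84  -0.543 -0.   ] F [ 0.27 -0.28 -0.32] M [-0.    0.05 -0.01] w 0.506 q [-0.767  0.322  1.858  0.     0.963 -0.194]
turn [-0.574 -0.     0.   ] shift [ 131.2   -3.8 -247. ] | 280 mm 32.9 deg
```

```bash
python3 -m creep '[-0.12,0,0,10,-1,-50,0.5, -0.24,0,0,35,-2,-100,0.5, -0.36,0,0,60,-3,-150,0.5, -0.48,0,0,85,-3,-200,0.5, -0.574,0,0,115,-4,-247,0.5]' 20 && python3 -c "
from go import *
show();rel([.537,-.140,.038],down(0))"
```

```text
time: 1.35
tcp_pos: [0.5381, -0.141, 0.1156]
tcp_rot: [0.5, 0.5, -0.5, 0.5]
contact_force: [0.5, -0.0, 0.4]
grip_width: 0.497
t 1.35 tcp [ 0.5381 -0.141   0.1156] x [ 0.001 -0.    -1.   ] y [ 1.    -0.     0.001] F [ 0.46 -0.03  0.44] M [-0.   -0.03  0.02] w 0.497 q [-0.311  0.497  1.92   0.     0.723 -0.311]
turn [-0.     0.    -0.001] shift [77.6 -1.1 -1. ] | 78 mm 0.0 deg
```

```bash
python3 - <<'E'
from h import *
from cell import manip
t=manip.capture("top");s=manip.capture("scene")
crop(s,170,130,110,120,5,"pics/e.png")
E
```

```text
(no output)
```

View pics/e.png

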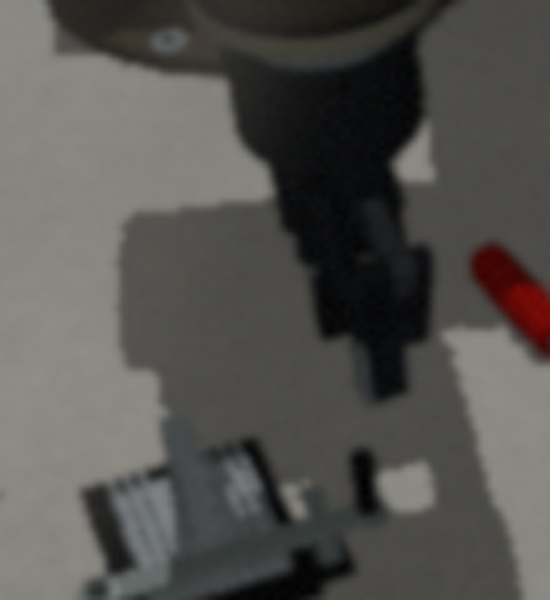

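The open fingers at crop (385,370) stand above the knob at crop (362,480). Now I'll descend and pinch.

```bash
python3 -m creep '[0,0,0,40,-1,-1,0.5, 0,0,0,77,-1,-1,0.5, 0,0,0,77,-1,-1,0.1, 0,0,0,77,-1,-1,0.05, 0,0,0,77,-1,-1,0.05]' 20 && python3 -c "
from go import *
show()
p=np.array([.5275,-.265])
for a in (.3,.6,.9,1.2,1.4):
    th=np.pi/2-.073-a;k=p+.1245*np.array([np.cos(th),np.sin(th)]);print(a,end=' ');rel([*k,.038],down(0))"
```

```text
time: 2.08
tcp_pos: [0.5363, -0.1418, 0.0403]
tcp_rot: [0.501, 0.499, -0.501, 0.499]
contact_force: [-0.1, -1.9, -11.4]
grip_width: 0.129
t 2.075 tcp [ 0.5363 -0.1418  0.0403] x [ 0.001 -0.    -1.   ] y [ 1.    -0.004  0.001] F [ -0.12  -1.9  -11.42] M [-0.3   0.01 -0.04] w 0.129 q [-0.313  0.614  1.965 -0.     0.562 -0.309]
0.3 turn [-0.004  0.    -0.001] shift [ 2.3 36.6  7.1] | 37 mm 0.3 deg
0.6 turn [-0.004  0.    -0.001] shift [ 2.4 68.9 25.5] | 73 mm 0.3 deg
0.9 turn [-0.004  0.    -0.001] shift [ 2.4 94.3 52.7] | 108 mm 0.3 deg
1.2 turn [-0.004  0.    -0.001] shift [  2.4 110.6  86.2] | 140 mm 0.3 deg
1.4 turn [-0.004  0.    -0.001] shift [  2.4 115.5 110.5] | 160 mm 0.3 deg
```

```bash
python3 -m creep '[0,0,0,0,25,4,0.05, 0,0,0,0,48,12,0.05, 0,0,0,0,69,26,0.05, 0,0,0,0,83,39,0.05, 0,0,0,0,94,53,0.05]' 20 && python3 -c "
from go import *
show()
p=np.array([.5275,-.265])
for a in (.9,1.05,1.2,1.35,1.45):
    th=np.pi/2-.073-a;k=p+.1245*np.array([np.cos(th),np.sin(th)]);print(a,end=' ');rel([*k,.038],down(0))"
```

```text
time: 2.7
tcp_pos: [0.6308, -0.1955, 0.0405]
tcp_rot: [0.501, 0.499, -0.501, 0.499]
contact_force: [-5.2, -2.9, -1.1]
grip_width: 0.13
t 2.7 tcp [ 0.6308 -0.1955  0.0405] x [ 0.001 -0.    -1.   ] y [ 1.    -0.004  0.001] F [-5.2  -2.86 -1.07] M [-0.34  0.81 -0.05] w 0.13 q [-0.346  0.714  1.709  0.     0.717 -0.343]
0.9 turn [-0.004  0.    -0.001] shift [ 2.5 -0.4 -0.5] | 3 mm 0.2 deg
1.05 turn [-0.004  0.    -0.001] shift [ 2.5  9.  15.6] | 18 mm 0.2 deg
1.2 turn [-0.004  0.    -0.001] shift [ 2.5 15.9 33. ] | 37 mm 0.2 deg
1.35 turn [-0.004  0.    -0.001] shift [ 2.5 20.1 51.1] | 55 mm 0.2 deg
1.45 turn [-0.004  0.    -0.001] shift [ 2.5 21.3 63.5] | 67 mm 0.2 deg
```

Tracking well. I'll carry on to 1.45 rad, then release on the last rows.

```bash
python3 -m creep '[0,0,0,0,9,16,0.05, 0,0,0,0,16,33,0.05, 0,0,0,0,20,51,0.05, 0,0,0,0,21,63,0.05, 0,0,0,0,21,63,0.35]' 20 && python3 -m creep '[0,0,0,0,0,0,0.5, 0,0,0,-50,0,0,0.5, 0,0,0,-100,0,0,0.5, 0,0,0,-140,-40,-10,0.5, 0,0,0,-140,-90,-20,0.5]' 20 && python3 - <<'E'
from go import *
show()
from h import *
t=manip.capture("top");s=manip.capture("scene")
pickle.dump({"top":t,"scene":s},open("cams1.pkl","wb"))
crop(s,170,180,110,90,7,"pics/f.png");crop(t,360,170,80,80,7,"pics/f2.png")
E
```

```text
time: 3.32
tcp_pos: [0.6506, -0.2592, 0.0395]
tcp_rot: [-0.501, -0.499, 0.501, -0.499]
contact_force: [-0.8, -0.3, 0.6]
grip_width: 0.33
time: 3.95
tcp_pos: [0.5615, -0.2375, 0.1822]
tcp_rot: [0.501, 0.498, -0.5, 0.501]
contact_force: [0.4, -0.5, -0.5]
grip_width: 0.498
t 3.95 tcp [ 0.5615 -0.2375  0.1822] x [ 0.005 -0.002 -1.   ] y [ 1.    -0.003  0.005] F [ 0.36 -0.47 -0.51] M [0.01 0.03 0.01] w 0.498 q [-0.45   0.474  1.746 -0.     0.916 -0.447]
```

View pics/f.png

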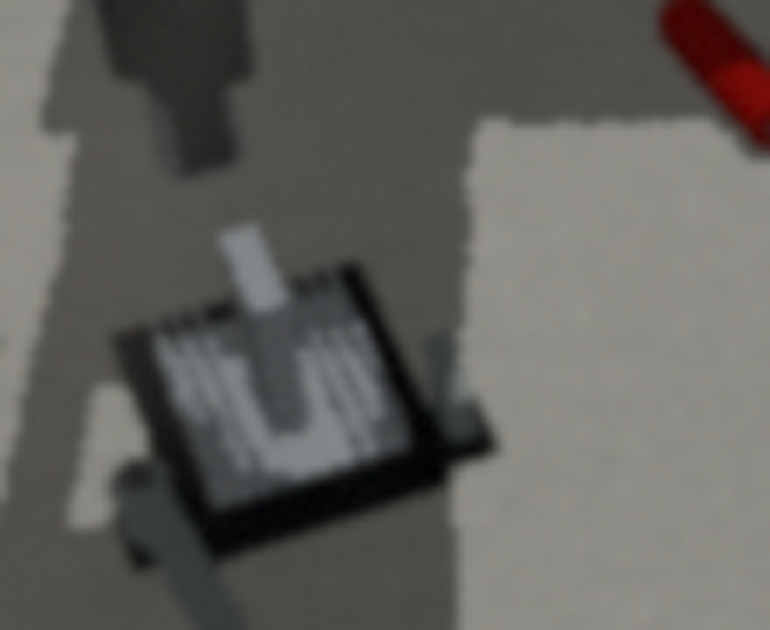

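View pics/f2.png

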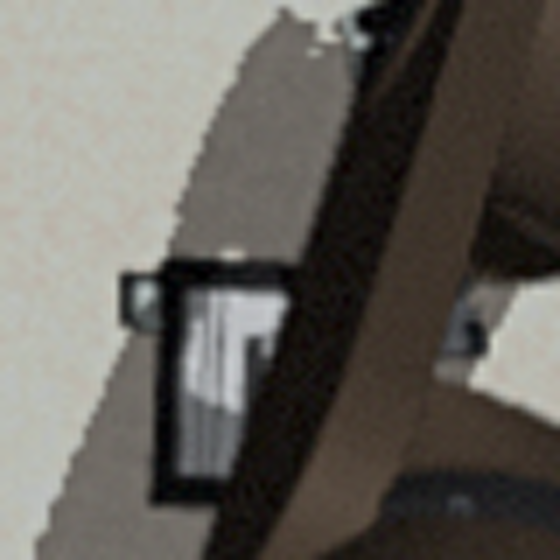

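The hasp is off the catch, pointing along tray +x: its arm leaves the pivot at crop (140,480) heading down-right. The rib top is at scene crop (220..288, 224..312).

```bash
python3 - <<'E'
from go import *;from h import *
d=pickle.load(open("cams1.pkl","rb"));s=d["scene"]
T=lambda p,x0,y0,k:(np.array(p,float)/k-.5+[x0,y0])
c0=T([(220,235),(258,224),(290,300),(256,313)],170,180,7)
c1=refine(s,c0,1.5,.15)
for c in(c0,c1):
    X=onz(s,c,.068);print(X[:,:2].round(4).tolist(),X.mean(0).round(4),[np.linalg.norm(X[i]-X[(i+1)%4]).round(4) for i in range(4)],np.arctan2(*(X[2:].mean(0)-X[:2].mean(0))[1::-1]))
d0=pickle.load(open("cams0.pkl","rb"));t=d0["top"]
# top view rib: side face left-dark; from a.png rib top edges
crop(t,380,205,32,40,14,"pics/g.png")
# sink base in scene: front edges
tc=np.array([.4964,-.2106]);
print(proj(t,[[*tc,.068]]),(proj(t,[[*tc,.068]])-[380,205]+.5)*14)
E
```

```text
[[0.4768, -0.2149], [0.4776, -0.2025], [0.5168, -0.2053], [0.5174, -0.2165]] [ 0.4972 -0.2098  0.068 ] [np.float64(0.0125), np.float64(0.0393), np.float64(0.0113), np.float64(0.0406)] -0.05575964414626892
[[0.4744, -0.2136], [0.4784, -0.2034], [0.5171, -0.2054], [0.5189, -0.2196]] [ 0.4972 -0.2105  0.068 ] [np.float64(0.011), np.float64(0.0388), np.float64(0.0142), np.float64(0.0449)] -0.0960224123576468
[[399.00316782 223.44861725]] [[273.04434944 265.28064147]]
```

View pics/g.png

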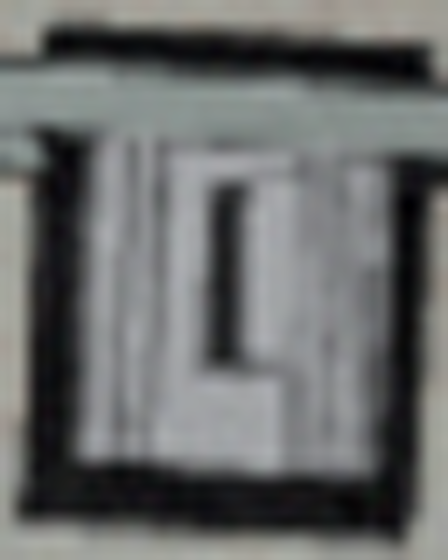

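```bash
python3 -c "
from go import *
rel([.497,-.210,.110],down(np.pi/2-.07))"

```

```text
turn [-1.504 -0.004  0.002] shift [ 69.7 -58.3 -25. ] | 94 mm 86.2 deg
```

```bash
python3 -m creep '[-0.18,0,0,0,-15,-6,0.5, -0.36,0,0,10,-30,-12,0.5, -0.54,0,0,20,-45,-18,0.5, -0.72,0,0,35,-58,-25,0.5, -0.9,0,0,50,-58,-25,0.5]' 20 && python3 -m creep '[-0.18,0,0,0,0,0,0.5, -0.36,0,0,0,0,0,0.5, -0.54,0,0,0,0,0,0.5, -0.6,0,0,0,0,0,0.5, -0.6,0,0,0,0,0,0.5]' 20 && python3 - <<'E'
from go import *
show()
from h import *
s=manip.capture("scene")
rel([.497,-.210,.032],down(np.pi/2-.07))
crop(s,170,160,110,90,7,"pics/i.png")
E
```

```text
time: 4.68
tcp_pos: [0.5017, -0.2113, 0.1287]
tcp_rot: [0.232, 0.668, -0.232, 0.667]
contact_force: [0.6, -0.7, -0.2]
grip_width: 0.5
time: 5.3
tcp_pos: [0.5027, -0.2119, 0.1291]
tcp_rot: [0.026, 0.707, -0.026, 0.706]
contact_force: [0.3, 0.2, 0.4]
grip_width: 0.5
t 5.3 tcp [ 0.5027 -0.2119  0.1291] x [-0.001  0.    -1.   ] y [0.075 0.997 0.   ] F [0.27 0.19 0.37] M [-0.   -0.09 -0.03] w 0.5 q [-0.454  0.466  1.934 -0.     0.742 -1.951]
turn [-0.006 -0.001 -0.   ] shift [97.1  1.5 -5.8] | 97 mm 0.3 deg
```

View pics/i.png

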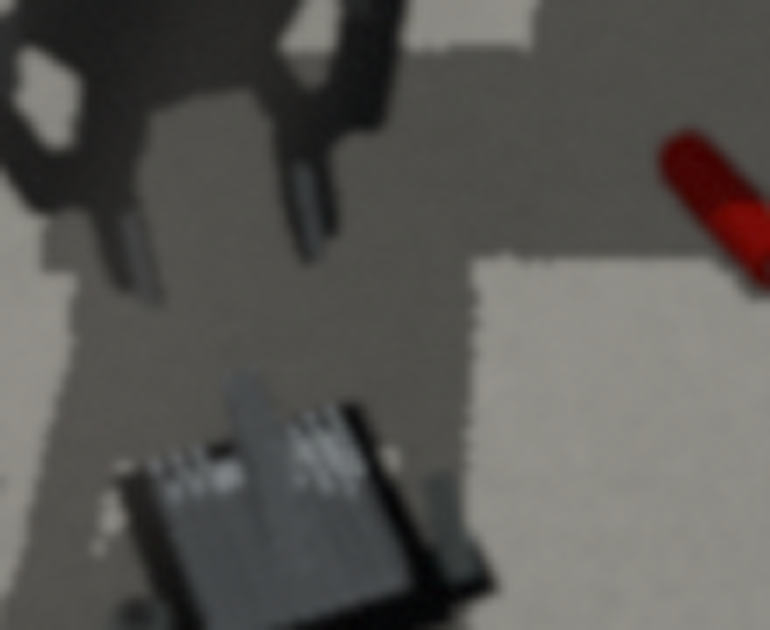

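The fingers at crop (140,290) and (310,250) straddle the rib at crop (245,375). Descend, grip.

```bash
python3 -m creep '[0,0,0,30,1.5,-6,0.5, 0,0,0,65,1.5,-6,0.5, 0,0,0,97,1.5,-6,0.5, 0,0,0,97,1.5,-6,0.05, 0,0,0,97,1.5,-6,0.05]' 60 && python3 -m creep '[0,0,0,0,0,0,0.05, 0,0,0,0,0,0,0.05, 0,0,0,-10,0,0,0.05, 0,0,0,-30,0,0,0.05, 0,0,0,-60,0,0,0.05]' 60 && python3 - <<'E'
from go import *
show()
from h import *
s=manip.capture("scene")
crop(s,160,130,110,100,6,"pics/j.png")
E
```

```text
time: 5.98
tcp_pos: [0.4973, -0.2105, 0.0331]
tcp_rot: [0.027, 0.706, -0.027, 0.707]
contact_force: [-0.1, 0.7, -0.6]
grip_width: 0.129
time: 6.6
tcp_pos: [0.4965, -0.2102, 0.0932]
tcp_rot: [0.027, 0.707, -0.026, 0.706]
contact_force: [0.3, 0.6, -1.9]
grip_width: 0.133
t 6.6 tcp [ 0.4965 -0.2102  0.0932] x [-0.001  0.    -1.   ] y [0.075 0.997 0.   ] F [ 0.35  0.56 -1.92] M [-0.02  0.    0.04] w 0.133 q [-0.457  0.514  1.972  0.     0.656 -1.953]
```

View pics/j.png

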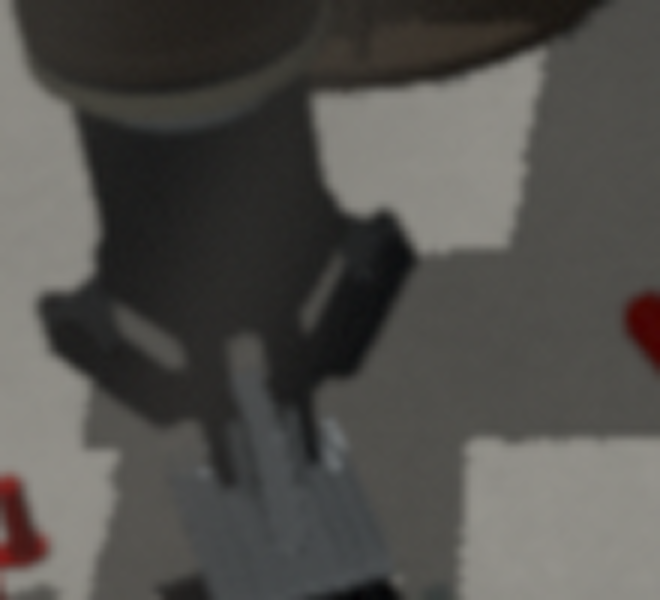

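Lifted: the sink hangs level from the rib at crop (270,480). The wrist force shows -1.9 N, which is the sink's weight. Next I'll carry it to above the platen.

```bash
cat >> go.py <<'E'
from pl import platen
import pickle
def place(h,th=.335,ps=None,dx=0,dy=0,off=.027,yaw=None):
    p=np.array(pickle.load(open("st.pkl","rb"))[:4]) if ps is None else np.array(ps); 
    p[3]=th
    if yaw is not None:p[2]=yaw
    c,R=platen(p)
    n=R[:,2];pos=c+n*(off+h)+R[:,0]*dx+R[:,1]*dy
    M=np.c_[-n,R[:,1],np.cross(-n,R[:,1])]
    return pos,Ro.from_matrix(M)
E
python3 -c "
from go import *
p,r=place(.06);print(p,r.as_matrix().round(2));rel(p,r)
rel([.49,-.0,.2],down(1.5))"
```

```text
[0.43455529 0.20897198 0.1616758 ] [[ 0.32  0.17  0.93]
 [-0.05  0.99 -0.16]
 [-0.94  0.    0.33]]
turn [ 0.091 -0.331 -0.014] shift [-65.7 414.  -94.7] | 430 mm 19.7 deg
turn [-0.004  0.003  0.001] shift [-103.5  209.7  -23.7] | 235 mm 0.3 deg
```

```bash
python3 -m creep '[0,0,0,-30,20,0,0.05, 0,0,0,-60,55,0,0.05, 0,-0.05,0,-85,100,-5,0.05, 0.02,-0.1,0,-100,150,-15,0.05, 0.03,-0.15,0,-105,200,-25,0.05]' 60 && python3 -c "
from go import *
show();p,r=place(.06);rel(p,r)"
```

```text
time: 7.28
tcp_pos: [0.4872, -0.0078, 0.1991]
tcp_rot: [0.036, 0.65, -0.039, 0.758]
contact_force: [0.3, -0.3, -1.5]
grip_width: 0.132
t 7.275 tcp [ 0.4872 -0.0078  0.1991] x [ 0.153 -0.013 -0.988] y [0.106 0.994 0.003] F [ 0.34 -0.35 -1.48] M [0.04 0.11 0.  ] w 0.132 q [-0.077  0.224  2.117 -0.003  0.646 -1.54 ]
turn [ 0.058 -0.181 -0.017] shift [ 26.  209.9 -80.2] | 226 mm 10.9 deg
```

```bash
python3 -m creep '[0.01,-0.04,-0.003,0,45,-20,0.05, 0.025,-0.08,-0.006,0,95,-40,0.05, 0.04,-0.12,-0.01,5,145,-60,0.05, 0.058,-0.181,-0.017,10,190,-80,0.05, 0.058,-0.181,-0.017,26,210,-80,0.05]' 60 && python3 - <<'E'
from go import *
show();p,r=place(.06);rel(p,r)
from h import *
d={n:manip.capture(n) for n in("scene","top")}
pickle.dump(d,open("cams2.pkl","wb"))
crop(d["scene"],300,90,100,110,6,"pics/k.png")
crop(d["top"],220,180,80,90,6,"pics/k2.png")
E
```

```text
time: 7.9
tcp_pos: [0.4338, 0.2092, 0.1613]
tcp_rot: [0.048, 0.578, -0.067, 0.812]
contact_force: [1.6, -1.3, -1.8]
grip_width: 0.135
t 7.9 tcp [0.4338 0.2092 0.1613] x [ 0.324 -0.052 -0.945] y [0.164 0.986 0.001] F [ 1.58 -1.28 -1.76] M [-0.02  0.17 -0.05] w 0.135 q [ 0.552  0.264  2.26  -0.556  0.418 -0.365]
turn [ 0.001 -0.001 -0.002] shift [-0.1 -0.1  0.9] | 1 mm 0.1 deg
```

View pics/k.png

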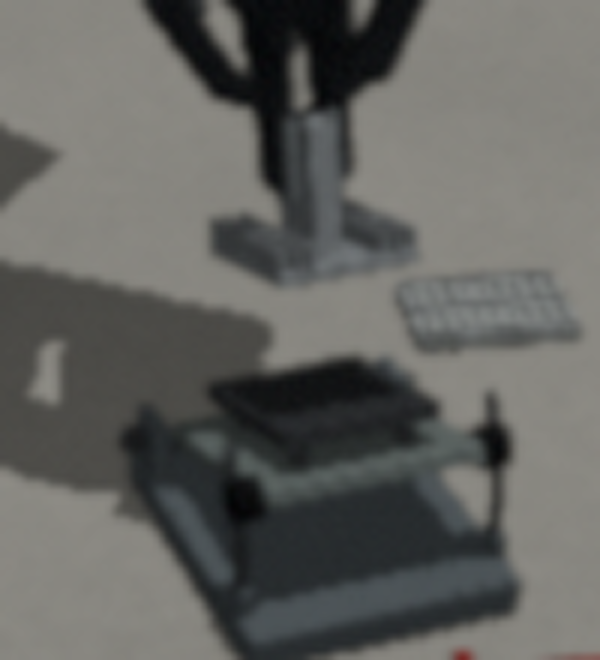

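View pics/k2.png

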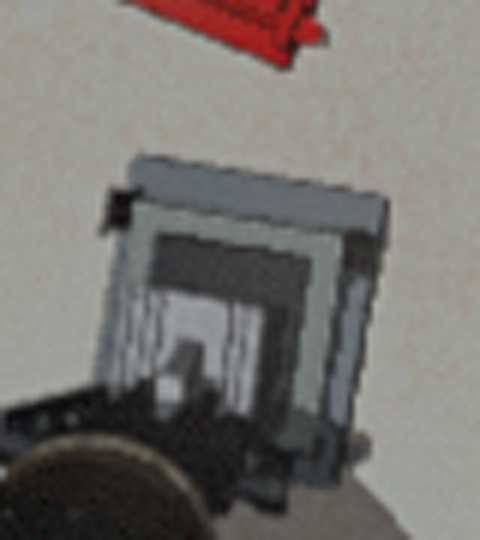

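The sink is held above the platen (scene crop: sink at (315,250), platen (325,400)). I'll check its tilt in the hand against the tool pose by overlaying predicted points.

```bash
python3 - <<'E'
from go import *;from h import *
d=pickle.load(open("cams2.pkl","rb"));S=manip.read_state()
M=Ro.from_quat(S["tcp_rot"]).as_matrix();n=-M[:,0];y=M[:,1];x=np.cross(y,n)
o=S["tcp_pos"]-n*.027
loc=[(a*.04,b*.032,z) for z in(0,.006) for a,b in((1,1),(1,-1),(-1,-1),(-1,1))]+[(a*.02,b*.006,.062) for a,b in((1,1),(1,-1),(-1,-1),(-1,1))]
X=np.array([o+x*a+y*b+n*c for a,b,c in loc])
A=crop(d["scene"],330,95,45,50,11,"pics/l.png",proj(d["scene"],X))
B=crop(d["top"],232,220,40,40,11,"pics/l2.png",proj(d["top"],X))
W=np.zeros((550,940,3),np.uint8);W=np.zeros((550,800,3),np.uint8);W[:550,:495]=A;W[:440,495:800]=B[:,:305];cv2.imwrite("pics/ll.png",W)
E
```

```text
(no output)
```

View pics/ll.png

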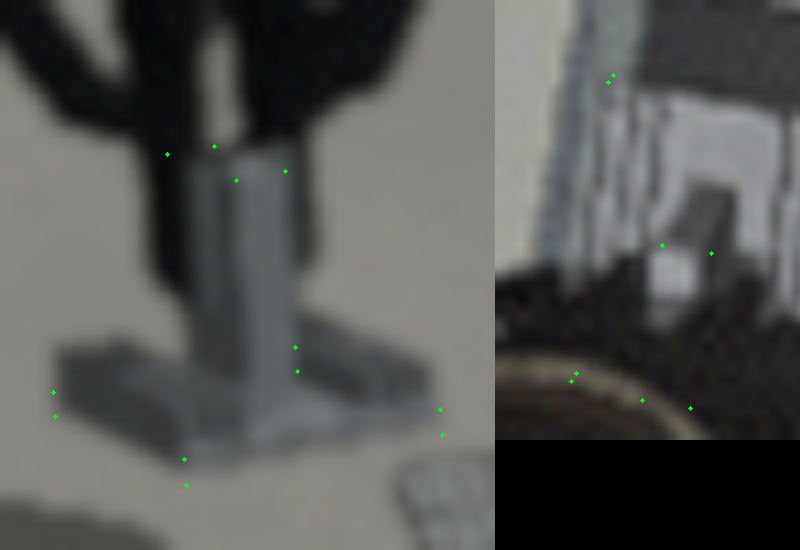

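```bash
python3 - <<'E'
from h import *
d=pickle.load(open("cams2.pkl","rb"))
for n,x0,y0,w,h,k,f in(("scene",330,102,45,40,17,"m1"),("top",236,224,34,32,18,"m2")):
    c=dict(d[n]);c["frame"]=np.clip((c["frame"].astype(float)-10)*(2 if n=="scene" else 1.3),0,255).astype(np.uint8)
    crop(c,x0,y0,w,h,k,f"pics/{f}.png")
E
```

```text
(no output)
```

View pics/m1.png

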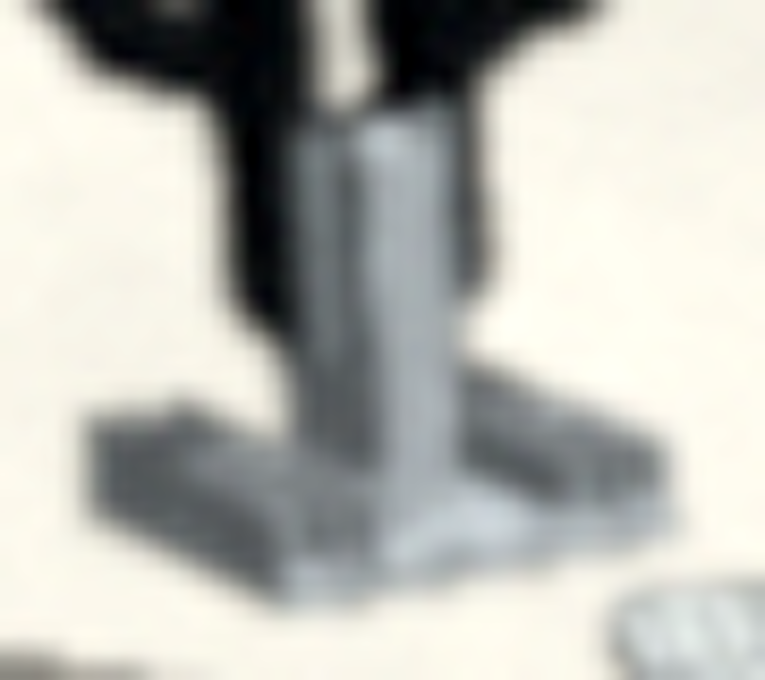

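View pics/m2.png

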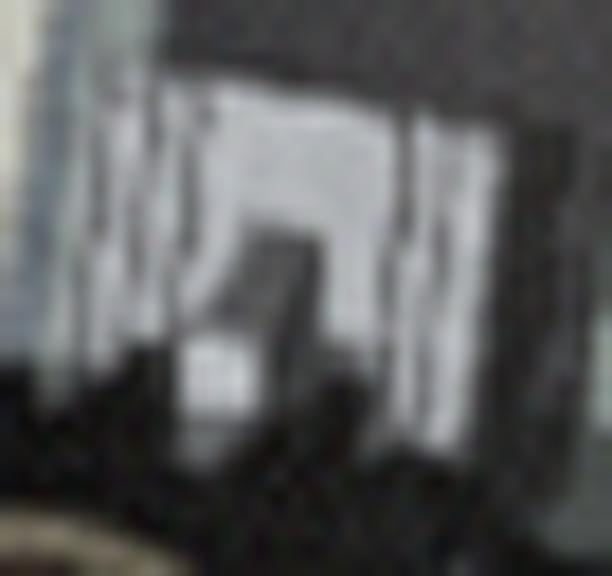

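```bash
python3 - <<'E'
from go import *;from h import *
from scipy.optimize import least_squares
d=pickle.load(open("cams2.pkl","rb"));S=manip.read_state()
M=Ro.from_quat(S["tcp_rot"]).as_matrix();n=-M[:,0];y=M[:,1];x=np.cross(y,n);R=np.c_[x,y,n]
T=lambda p,x0,y0,k:(np.array(p,float)/k-.5+[x0,y0])
so=T([(285,605),(672,527),(88,515),(365,130),(455,105),(382,475),(460,472)],330,102,17)
sl=np.array([(.04,-.032,0),(.04,.032,0),(-.04,-.032,0),(.02,-.006,.062),(.02,.006,.062),(.02,-.006,.006),(.02,.006,.006)])
to=T([(508,128),(183,338),(260,340),(245,230),(320,236)],236,224,18)
tl=np.array([(.04,-.032,.006),(.02,.006,.062),(.02,-.006,.062),(.02,.006,.006),(.02,-.006,.006)])
def X(l,p): # pitch about jaw axis at grasp point (z .046)
    g=np.array([0,0,.046]);Rp=Ro.from_euler('y',p[2]).as_matrix()
    w=(l-g)@Rp.T+g+[p[0],p[3],p[1]]
    return S["tcp_pos"]-n*.027+w@R.T
for sig in(.3,.8,2):
    f=lambda p:np.r_[(proj(d["scene"],X(sl,p))+p[4:6]-so).ravel(),(proj(d["top"],X(tl,p))+p[6:8]-to).ravel(),p[4:]*.5/sig,p[3]*500]
    r=least_squares(f,np.zeros(8),loss="soft_l1");print(sig,r.x.round(4));
    J=r.jac;print(np.sqrt(np.diag(np.linalg.inv(J.T@J)))[:4].round(4)*.5, r.fun[:-5].round(1))
E
```

```text
0.3 [ 1.000e-04  5.100e-03  3.400e-03  8.000e-04 -1.539e-01  3.160e-02
 -3.591e-01 -1.088e-01]
[0.00125 0.0012  0.0198  0.0007 ] [ 0.1 -0.5  0.6 -0.4 -0.3 -1.4  0.  -0.3 -0.9  0.4  0.5  1.4  0.2  0.8
  0.2  0.6  0.  -0.1  0.2  0.5  0.2 -0.5  0.3 -0.1]
0.8 [ 4.000e-04  5.300e-03  2.100e-03  3.000e-04 -9.570e-02  8.740e-02
 -6.498e-01 -1.354e-01]
[0.00245 0.00235 0.0198  0.0009 ] [ 0.  -0.5  0.6 -0.4 -0.3 -1.3 -0.1 -0.3 -1.   0.4  0.5  1.5  0.2  0.8
  0.   0.5 -0.1 -0.2  0.1  0.5  0.  -0.6  0.2 -0.2]
2 [ 3.000e-04  5.600e-03  2.200e-03  1.000e-04  6.500e-03  2.066e-01
 -7.477e-01 -2.326e-01]
[0.0053  0.00525 0.01995 0.00095] [ 0.  -0.5  0.6 -0.4 -0.3 -1.3 -0.1 -0.3 -1.   0.4  0.4  1.5  0.2  0.8
  0.   0.5 -0.2 -0.2  0.   0.5  0.  -0.6  0.1 -0.2]
```

The sink sits square in the hand (pitch about 0, along-rib offset about 0), about 5 mm farther up than assumed. Next I'll approach along the normal and look for contact by force.

```bash
python3 -m creep '[0,0,0,12,0,1,0.05, 0,0,0,24,0,1,0.05, 0,0,0,36,0,1,0.05, 0,0,0,48,0,1,0.05, 0,0,0,48,0,1,0.05]' 60 && python3 - <<'E'
from go import *
show();p,r=place(0.012);rel(p,r)
from h import *
d={n:manip.capture(n) for n in("scene","top")}
pickle.dump(d,open("cams3.pkl","wb"))
crop(d["scene"],315,110,75,75,8,"pics/n.png")
E
```

```text
time: 8.62
tcp_pos: [0.4507, 0.2035, 0.1145]
tcp_rot: [0.048, 0.579, -0.068, 0.811]
contact_force: [0.5, 0.0, -0.6]
grip_width: 0.131
t 8.625 tcp [0.4507 0.2035 0.1145] x [ 0.319 -0.055 -0.946] y [ 0.166  0.986 -0.001] F [ 0.54  0.05 -0.56] M [ 0.04  0.25 -0.05] w 0.131 q [ 0.518  0.373  2.276 -0.737  0.311 -0.201]
turn [-0.    -0.005  0.002] shift [-2.1  2.7 -0.4] | 3 mm 0.3 deg
```

View pics/n.png

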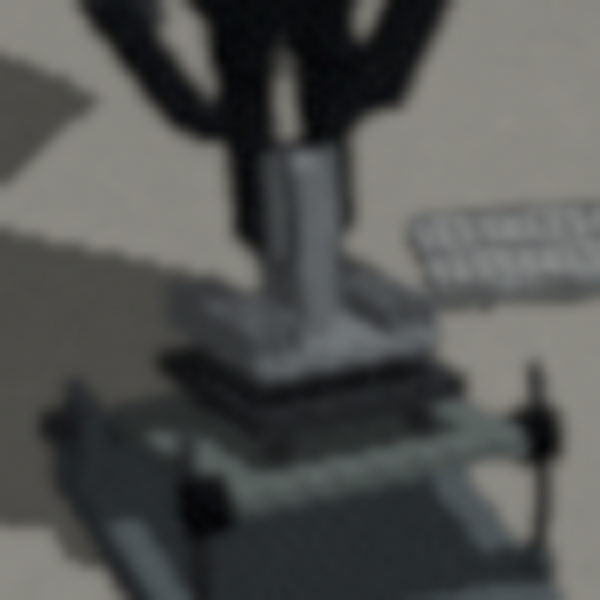

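```bash
python3 -m creep '[0,0,0,1,0,0,0.05, 0,0,0,2,0,0,0.05, 0,0,0,4,0,0,0.05, 0,0,0,4,0,0,0.05, 0,0,0,4,0,0,0.05]' 60 && python3 -c "
from go import *
show();p,r=place(0.006);rel(p,r)"
```

```text
time: 9.35
tcp_pos: [0.4516, 0.2047, 0.1112]
tcp_rot: [0.048, 0.579, -0.067, 0.811]
contact_force: [-1.3, 0.0, -1.7]
grip_width: 0.133
t 9.35 tcp [0.4516 0.2047 0.1112] x [ 0.32  -0.054 -0.946] y [ 0.164  0.986 -0.001] F [-1.3   0.05 -1.66] M [-0.    0.27  0.01] w 0.133 q [ 0.519  0.381  2.276 -0.758  0.304 -0.18 ]
turn [ 0.001 -0.004  0.   ] shift [0.6 1.4 0. ] | 1 mm 0.2 deg
```

```bash
python3 -m creep '[0,0,0,2,0,0,0.05, 0,0,0,4,0.5,0,0.05, 0,0,0,5,1,0,0.05, 0,0,0,6,1,0,0.05, 0,0,0,6,1,0,0.05]' 60 && python3 - <<'E'
from go import *
show();p,r=place(0);rel(p,r)
from h import *
d={n:manip.capture(n) for n in("scene","top")}
pickle.dump(d,open("cams3.pkl","wb"))
c=dict(d["scene"]);c["frame"]=np.clip((c["frame"].astype(float)-10)*2.5,0,255).astype(np.uint8)
crop(c,325,125,60,55,11,"pics/o.png")
crop(d["top"],230,205,50,55,10,"pics/o2.png")
E
```

```text
time: 9.98
tcp_pos: [0.4537, 0.2054, 0.1055]
tcp_rot: [0.048, 0.579, -0.067, 0.811]
contact_force: [0.1, -0.2, -0.8]
grip_width: 0.133
t 9.975 tcp [0.4537 0.2054 0.1055] x [ 0.32  -0.054 -0.946] y [ 0.164  0.986 -0.001] F [ 0.06 -0.2  -0.84] M [-0.    0.29 -0.03] w 0.133 q [ 0.518  0.396  2.276 -0.79   0.293 -0.148]
turn [ 0.001 -0.004  0.   ] shift [0.5 0.4 0.1] | 1 mm 0.2 deg
```

View pics/o.png

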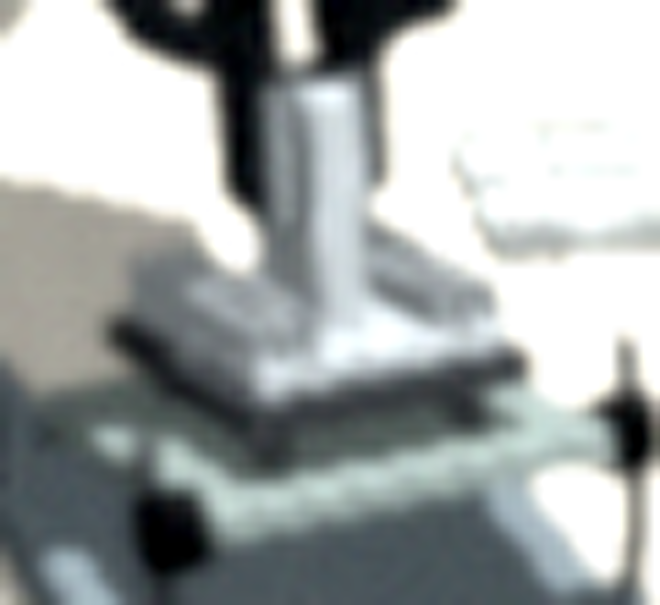

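View pics/o2.png

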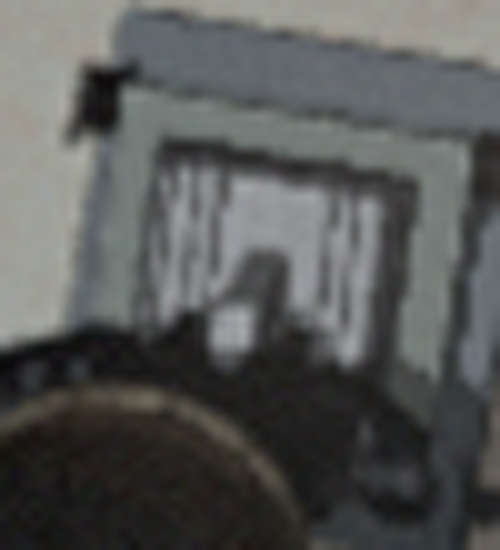

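The sink sits centred over the platen with even dark margins: top crop left (150,300), right (395,270), top (280,165). A few mm of gap remains.

```bash
python3 -m creep '[0,0,0,1,0,0,0.05, 0,0,0,2,0,0,0.05, 0,0,0,3,0,0,0.05, 0,0,0,4,0,0,0.05, 0,0,0,4,0,0,0.05]' 60 && python3 -c "
from go import *
show();p,r=place(-.004);rel(p,r)"
python3 -m creep '[0,0,0,0.5,0,0,0.05, 0,0,0,1,0,0,0.05, 0,0,0,1.5,0,0,0.05, 0,0,0,2,0,0,0.05, 0,0,0,2,0,0,0.05]' 60 && python3 -c "
from go import *
show();p,r=place(-.006);rel(p,r)"
```

```text
time: 10.7
tcp_pos: [0.4551, 0.2052, 0.1018]
tcp_rot: [0.048, 0.579, -0.067, 0.811]
contact_force: [-0.3, -0.8, 4.6]
grip_width: 0.131
t 10.7 tcp [0.4551 0.2052 0.1018] x [ 0.321 -0.054 -0.946] y [ 0.164  0.986 -0.   ] F [-0.28 -0.79  4.62] M [-0.05  0.18 -0.01] w 0.131 q [ 0.515  0.405  2.277 -0.813  0.286 -0.125]
turn [ 0.001 -0.004  0.   ] shift [ 0.6  0.3 -0.1] | 1 mm 0.2 deg
time: 11.32
tcp_pos: [0.4558, 0.2051, 0.1]
tcp_rot: [0.048, 0.579, -0.067, 0.811]
contact_force: [-1.4, -1.8, 5.9]
grip_width: 0.132
t 11.325 tcp [0.4558 0.2051 0.1   ] x [ 0.321 -0.054 -0.946] y [ 0.164  0.986 -0.   ] F [-1.41 -1.76  5.86] M [-0.11  0.14 -0.  ] w 0.132 q [ 0.514  0.409  2.277 -0.825  0.282 -0.114]
turn [ 0.001 -0.004  0.   ] shift [ 0.6  0.3 -0.1] | 1 mm 0.2 deg
```

```bash
python3 - <<'E'
from go import *;from h import *
F=[];M=[];P=[]
for i in range(8):
    d=manip.capture(("scene","top")[i%2]);s=manip.read_state();F.append(s["contact_force"]);M.append(s["ft_torque"]);P.append(s["tcp_pos"])
    if i<2: pickle.dump(d,open(f"c4_{i}.pkl","wb"))
R=Ro.from_quat(s["tcp_rot"])
print(np.mean(F,0),np.std(F,0),np.mean(M,0),np.std(M,0));print("tool F",R.inv().apply(np.mean(F,0)),"M",R.inv().apply(np.mean(M,0)),np.mean(P,0))
d=pickle.load(open("c4_0.pkl","rb"));c=dict(d);c["frame"]=np.clip((c["frame"].astype(float)-10)*2.5,0,255).astype(np.uint8)
crop(c,330,138,46,35,17,"pics/p.png")
crop(pickle.load(open("c4_1.pkl","rb")),230,205,50,55,10,"pics/p2.png")
E
```

```text
[-0.63722994 -1.07941533  5.99399706] [0.56023029 0.75848377 0.42534235] [-0.09127871  0.16760231 -0.03370766] [0.02326349 0.00633218 0.03770286]
tool F [-5.81467677 -1.17160368  1.52186696] M [-0.00639835  0.15035142 -0.12211492] [0.45577464 0.20509246 0.09998364]
```

View pics/p.png

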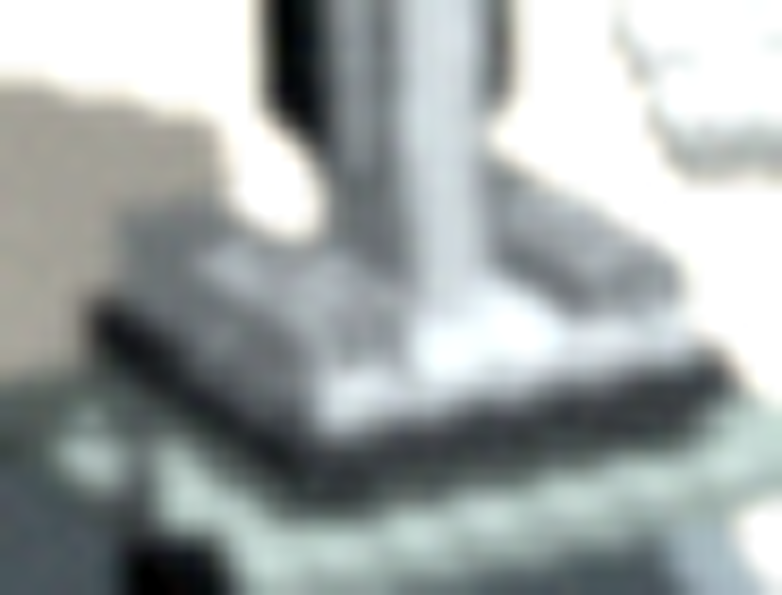

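View pics/p2.png

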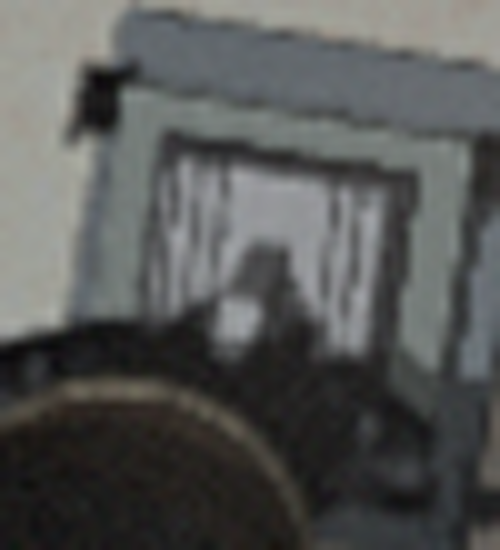

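Normal contact is about 7.5 N, roughly 5.5 mm of travel, and the sink looks flush in both views. I'll verify parallelism by rocking the pitch about the sink underside and watching the moment.

```bash
cat > ms.py <<'E'
from go import *
F=[];M=[]
for i in range(5):
    manip.capture("top");s=manip.read_state();F.append(s["contact_force"]);M.append(s["ft_torque"])
R=Ro.from_quat(s["tcp_rot"])
print("toolF",R.inv().apply(np.mean(F,0)).round(2),"M",R.inv().apply(np.mean(M,0)).round(3),s["tcp_pos"].round(4),"tilt",round(np.arctan2(R.as_matrix()[0,0],-R.as_matrix()[2,0]),4))
E
python3 -m creep '[0,0.01,0,0,0,0.2,0.05, 0,0.02,0,0,0,0.4,0.05, 0,0.03,0,0,0,0.6,0.05, 0,0.03,0,0,0,0.6,0.05, 0,0.03,0,0,0,0.6,0.05]' 60 >/dev/null; python3 ms.py
python3 -m creep '[0,-0.015,0,0,0,-0.3,0.05, 0,-0.03,0,0,0,-0.6,0.05, 0,-0.03,0,0,0,-0.6,0.05, 0,-0.03,0,0,0,-0.6,0.05, 0,-0.03,0,0,0,-0.6,0.05]' 60 >/dev/null; python3 ms.py
python3 -m creep '[0,-0.015,0,0,0,-0.3,0.05, 0,-0.03,0,0,0,-0.6,0.05, 0,-0.03,0,0,0,-0.6,0.05, 0,-0.03,0,0,0,-0.6,0.05, 0,-0.03,0,0,0,-0.6,0.05]' 60 >/dev/null; python3 ms.py
```

```text
toolF [-6.68 -0.93 -0.41] M [ 0.028 -0.121 -0.102] [0.4562 0.205  0.1002] tilt 0.2972
toolF [-5.77 -0.67  0.24] M [-0.01   0.32  -0.011] [0.4557 0.2051 0.0999] tilt 0.3268
toolF [-6.48 -0.4  -0.46] M [-0.022  0.564 -0.013] [0.455  0.2053 0.0997] tilt 0.3564
```

The moment and force are symmetric about tilt of about 0.327 (moment there ≈ free baseline, both sides rise), so flush is 0.327. I'll go back there and do a final check.

```bash
python3 -m creep '[0,0.015,0,0,0,0.3,0.05, 0,0.029,0,0,0,0.6,0.05, 0,0.029,0,0,0,0.6,0.05, 0,0.029,0,0,0,0.6,0.05, 0,0.029,0,0,0,0.6,0.05]' 60 >/dev/null; python3 ms.py
python3 - <<'E'
from go import *;from h import *
show()
t=manip.capture("top");s=manip.capture("scene")
for n,c in(("q1",s),("q2",t)): cv2.imwrite(f"pics/{n}f.png",c["frame"][:,:,::-1])
A=crop(t,235,212,42,40,14,"pics/q2.png")
crop(s,325,125,60,55,11,"pics/q1.png")
c,R=platen([*pickle.load(open("st.pkl","rb"))[:3],.327])
S=manip.read_state();M=Ro.from_quat(S["tcp_rot"]).as_matrix()
o=S["tcp_pos"]+M[:,0]*.027
print("sink in platen mm",(R.T@(o-c)*1000).round(1),"yaw sink",np.arctan2(-M[0,1],M[1,1]))
E
```

```text
toolF [-5.37  0.03  0.5 ] M [ 0.026  0.282 -0.011] [0.4557 0.2052 0.1   ] tilt 0.3278
t 15.225 tcp [0.4557 0.2052 0.1   ] x [ 0.322 -0.054 -0.945] y [ 0.164  0.986 -0.   ] F [-1.32  0.63  5.48] M [ 0.01  0.25 -0.06] w 0.133 q [ 0.515  0.409  2.278 -0.83   0.282 -0.108]
sink in platen mm [-0.2 -0.2 -4.9] yaw sink -0.16483832974153464
```

View pics/q2.png

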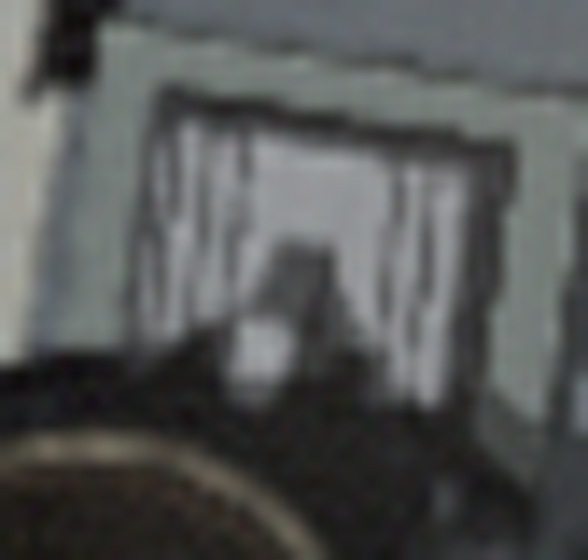

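View pics/q1f.png

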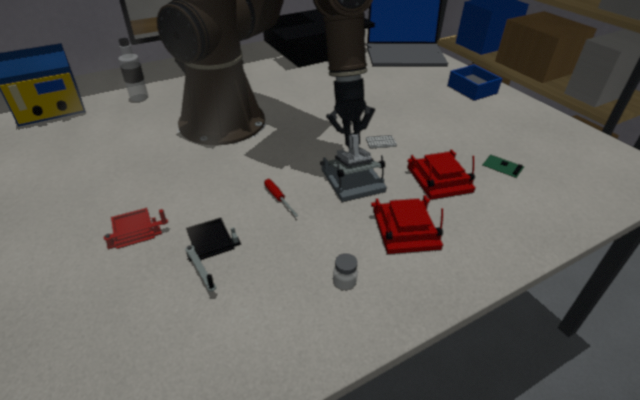

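The hasp is open (scene (200,268)), the tray is empty, and the bystanders are in place. In the top crop the sink sits square with dark margins all round: left (150,200), right (490,200), top (330,110). I'm handing it in.

```bash
python3 -c "
from cell import manip
print(manip.sign_off())"
```

```text
the job is handed in; nothing more can be done
None
```

I swung the hasp off its catch to about 1.45 rad, lifted the heat sink out by its rib, and pressed it flush on the platen. I handed in at about 15 s, still gripping at 60 N; no verdict was reported.

**Last checks:**
- **Press:** the contact force is about 7 N, so the platen is about 5 mm in, by force and by position.
- **Flushness:** rocking the tool put flush at a tilt of 0.327 rad, and I finished at 0.328.
- **Centring:** the computed offset from the platen centre is about 0.2 mm each way, and square to within about 0.01 rad. The top view shows the margins slightly uneven, perhaps 1–2 mm towards +y.
- **Surroundings:** the hasp stayed open, and the jar, breadboard and screwdriver look unmoved.

**One disagreement:** before contact, the camera fit put the sink about 5 mm higher in the grip than the tool pose implied. Contact came where the tool pose predicted, so I went by that.

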